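# Fit the spare pot back into the row

### The job

The terracotta pots are kept on edge in the slotted wooden rack in order of size, mouths to the back; the spare pot standing on the shelf belongs between the biggest pot and the next smaller one, but the row has closed up and neither gap is wide enough. Before the spare pot goes in, nudge the neighbours apart with the gripper until the place is a little wider than the pot (do not wedge it in), then set the spare pot in it and slide it back gently until its mouth is home against the rack's back rail. Leave all four pots standing on edge, square in the row and back near the rail, keeping their order, and do not disturb the other things on the shelf.

Things in the scene. Friction and masses are not known exactly. Their poses are not given: they have to be found in the camera images.
- rack: Fixed wooden rack: slatted floor, 2 end boards, a back rail, open front. Origin on the shelf under it; x to its back, y along the row, z up. Slats (along y, 10 mm slots) top at z 30 mm, x -105 to +85 mm, where the rail's front is (rail z 40-65). Clear width y -144 to +144. End boards 16 thick, 50 high (100 high from x -40). Friction of pots on it 0.5-0.7. Yaw within 7 degrees.
- big_pot: Biggest terracotta pot, on edge at one end of the row (left or right), 11-19 mm from the end board. 145 long, 64 thick, 100 mm high, 0.65 kg. Flat-sided box, hollow, open end (mouth) at +x, base at -x. Origin: middle of the mouth's lower edge; sides at y = +-32 mm, underside z = 0; x out of the mouth, y along the row, z up. Centre of mass 79 mm from the mouth.
- mid_pot: Terracotta pot in the middle of the row; a gap of 28-37 mm to the pot on each side. 118 long, 64 thick, 77 mm high, 0.45 kg. Flat-sided box, hollow, open end (mouth) at +x, base at -x. Origin: middle of the mouth's lower edge; sides at y = +-32 mm, underside z = 0; x out of the mouth, y along the row, z up. Centre of mass 64 mm from the mouth.
- small_pot: Smallest terracotta pot, on edge at the other end of the row, 11-19 mm from the end board. 106 long, 64 thick, 66 mm high, 0.37 kg. Flat-sided box, hollow, open end (mouth) at +x, base at -x. Origin: middle of the mouth's lower edge; sides at y = +-32 mm, underside z = 0; x out of the mouth, y along the row, z up. Centre of mass 58 mm from the mouth.
- spare_pot: Terracotta pot to put away, on edge on the shelf left or right of the rack, mouth away from the robot (yaw within 30 degrees). 130 long, 64 thick, 88 mm high, 0.54 kg. Flat-sided box, hollow, open end (mouth) at +x, base at -x. Origin: middle of the mouth's lower edge; sides at y = +-32 mm, underside z = 0; x out of the mouth, y along the row, z up. Centre of mass 71 mm from the mouth.
- tin: Bystander: closed round aluminium tin, 87 mm diameter, 87 mm high, upright, on the side of the rack's front where the spare pot is not. Origin at the centre of its underside.
- garden_fork: Bystander: stainless three-tined hand fork with wooden handle, 285 mm long, 65 mm wide, 30 mm high, lying on the shelf between the robot and the rack. Origin on the shelf at the middle of its length; x points to the tines.
- bike_pump: Bystander: blue plastic bicycle pump, 440 mm long, 38 mm thick, lying along the back of the shelf behind the rack. Origin under it near mid-length, x along it.
- glass_jar: Bystander: glass jar with steel lid, 72 mm diameter, 105 mm high, upright, behind left of the rack. Origin at the centre of its underside.
- bench_brush: Bystander: flat brush with wooden handle, 220 mm long, under 45 mm high, lying on the shelf between the robot and the rack. x along it.
- pruning_saw: Bystander: pruning saw with wooden handle, 315 mm long, 19 mm high, lying flat to the right of the rack. x points to the blade's tip.
There are look-alikes about, which are no part of the job. What is shaped like the mid_pot but green or turquoise is not meant.

How it is judged:
By the outcome, as a careful person would: the job done as asked, in the order asked, and still so for the second after the job is handed in, with the robot touching nothing.
It also fails if it takes over 72 s, if anything falls off the work surface, if the arm or the gripper's body presses on something with over 40 N, if the wrist force passes 120 N, or if a joint passes its speed limit or range.

### The arm

A 7-joint arm with a two-finger parallel gripper is mounted at the origin on the work surface. World frame = base frame: x ahead of the robot, y to its left, z up, the work surface at z = 0. Lengths are in m, angles in rad, forces in N, time in s.
With the tool pointing down it reaches from about 0.4 to 0.9 m from the base axis. Payload 5.6 kg.
Tool frame: the origin (TCP) lies midway between the tips of the shut fingers; the grasp point (between the pads) lies 19 mm behind it; z points along the fingers, y is the line along which they close (so a half turn about z gives the same grasp; the last joint's range is limited). The gripper opens to 92 mm and grips with 3 to 60 N. Pads are 20 mm wide; open, the fingers measure 128 mm over their backs; the gripper's body (75 mm by 189 mm) begins 69 mm behind the grasp point.
Start: joints at [-1.192, 0.468, -0.012, 1.603, 0.006, 1.071, -0.056], TCP at [0.266, 0.593, 0.182] pointing down, gripper open.
Joint ranges: [-2.53, 2.53], [-0.31, 2.02], [-1.57, 1.55], [0.28, 2.44], [-1.29, 4.43], [0.15, 1.84], [-2.92, 2.92]. Speed limits (rad/s): [2.57, 2.57, 3.14, 3.14, 3.14, 3.14, 3.14].

### API

Orientations are given as a 3x3 rotation matrix whose columns are the frame's x, y, z axes.
In Python, from station import env, effector, solver, viewer, workorder, search_frame, tip_of gives the robot as it stands. Calls block until the motion is done:
- env.reach(position, orientation): joint-space move of the TCP to a pose.
- env.movel(position, frame=None, rate=0.15): straight line of the TCP; frame=None keeps the orientation; rate is the mean speed in m/s.
- env.goto_joints(angles): joint-space move.
- effector.release() and effector.grasp(squeeze=None): open the fingers fully, or close them until they stop; squeeze is the grip in N (None keeps the last).
- env.pause(seconds).
- solver.inverse_kinematics(position, orientation): joint angles nearest the present ones, or None.
- env.sense(): the state.
- viewer.read_camera(name): name is "side" or "top" or "wrist"; returns (picture, depth): 384x512x3 uint8, red, green, blue; 384x512 float32, m along the optical axis (not along the pixel's ray), 0 where there is no reading.
- viewer.camera_info(name): a dict with "intrinsics" (3x3 intrinsics, pixels), "eye" and "rotation" of the camera in the world; the wrist camera has in their place "T_tool_cam" (4x4, takes a point from camera to tool coordinates, whose origin is the TCP and whose axes are the flange's). Camera axes: x right, y up, looking along -z (the intrinsics and any distortion apply to the point x, -y, -z); pixel columns grow to the right and rows downward; lengths in m; the calibration is good to about 2 mm. A picture is of the moment at which its call begins: read the wrist's pose just before it. camera_info takes no time and is no camera call.
A pose or a line that the arm cannot do raises env.PlanningError and nothing moves.
- workorder.finish_job(): hands the job in; it is judged then, once.
Trained networks look in the newest picture that a camera, given by its name, has taken for a name from the list of things; names that differ only in an ending like _2 or _b are one class to them, and where a whole thing is asked for, a point or a joint stands for the part that bears it (a point fixed in the world has none). Each returns a list of dicts, best first, with "score" (0 to 1); they miss things now and then, are a little off and sometimes report something else, mostly with a low value. They report only what shows in the picture. A call takes as long as a camera call. They do not tell look-alikes from the thing itself.
- search_frame(camera, name): "at" ([x, y, z] in m, in world coordinates, good to about 4 mm: the middle of the surface that is visible of it).
- tip_of(camera, name): "at" ([x, y, z] in m, in world coordinates, good to about 4 mm: a listed point, or the origin of a listed thing).
The state is a dict: "t": time; "joint_positions": joint angles; "joint_velocities": joint speeds; "tau": joint torques, N m; "ee_pos": TCP position; "tcp_rot": TCP orientation; "wrist_force": force on the tool from outside, world axes, zero at the start; "moment": the same for the moment, N m; "gripper_width": finger opening in m; "grasp_force": force on a finger pad.
Only numpy, scipy, OpenCV 4.12 (cv2) and the standard library are available. Lean on these libraries where they do the work, as an engineer would, in place of code of your own. Each camera call takes 0.05 s, during which the arm holds its last target. There are 200 camera calls.

## Working session

There is one attempt and no reset: what is moved stays moved. The work goes in short steps, each a Python script; the robot and the scene stay as the last script left them, time stands still between calls to the robot, and variables do not carry over. Pictures are saved under pics/ and viewed, at most 10 in all, crops included, and the job is handed in when it is done.

```bash
mkdir -p pics; ls
python3 - <<'E'
from station import *
import cv2, numpy as np
ims=[]
for c in ("top","side"):
    p,d=viewer.read_camera(c); np.savez(f"{c}0.npz",p=p,d=d); 
    i=viewer.camera_info(c); print(c,{k:np.round(v,3).tolist() for k,v in i.items()})
    cv2.imwrite(f"pics/{c}0.png",cv2.cvtColor(p,cv2.COLOR_RGB2BGR))
    for n in ("rack","big_pot","mid_pot","small_pot","spare_pot","tin","garden_fork","bench_brush"):
        print(n,[(round(r["score"],2),np.round(r["at"],3).tolist()) for r in tip_of(c,n)[:3]])
s=env.sense(); print(s["t"],s["ee_pos"],s["tcp_rot"],s["gripper_width"])
E
```

```text
pics
top {'intrinsics': [[369.373, 0.0, 254.878], [0.0, 369.373, 190.333], [0.0, 0.0, 1.0]], 'eye': [0.463, -0.018, 1.352], 'rotation': [[-0.019, 0.997, -0.075], [-1.0, -0.018, 0.01], [0.009, 0.075, 0.997]]}
rack [(0.96, [0.591, 0.026, -0.0]), (0.62, [0.373, -0.138, -0.0])]
big_pot [(0.79, [0.66, 0.132, 0.032])]
mid_pot [(0.86, [0.673, 0.034, 0.029]), (0.81, [0.307, 0.459, 0.004]), (0.67, [0.609, -0.314, 0.002])]
small_pot [(0.71, [0.679, -0.068, 0.032]), (0.41, [0.661, 0.129, 0.033])]
spare_pot [(0.71, [0.514, -0.335, -0.0]), (0.4, [0.677, -0.064, 0.031])]
tin [(0.64, [0.5, 0.332, -0.006])]
garden_fork [(0.23, [0.373, -0.138, -0.005])]
bench_brush [(0.77, [0.375, -0.143, -0.002])]
side {'intrinsics': [[455.933, 0.0, 254.721], [0.0, 455.933, 193.33], [0.0, 0.0, 1.0]], 'eye': [0.344, -1.015, 1.164], 'rotation': [[0.985, 0.121, -0.122], [-0.172, 0.734, -0.657], [0.01, 0.668, 0.744]]}
rack [(0.83, [0.591, 0.023, -0.0])]
big_pot [(0.78, [0.659, 0.13, 0.032])]
mid_pot [(0.86, [0.613, -0.313, -0.0]), (0.77, [0.3, 0.459, -0.003]), (0.76, [0.673, 0.037, 0.032])]
small_pot [(0.74, [0.682, -0.061, 0.028])]
spare_pot [(0.71, [0.52, -0.33, -0.002]), (0.53, [0.36, 0.121, -0.0])]
tin [(0.91, [0.496, 0.334, -0.005])]
garden_fork [(0.78, [0.357, 0.12, 0.001])]
bench_brush [(0.82, [0.373, -0.138, -0.003])]
0.9 [0.26613782 0.59302421 0.18253017] [[-9.12342276e-01  4.09428343e-01  5.32694416e-05]
 [ 4.09428346e-01  9.12342275e-01  4.55467503e-05]
 [-2.99518330e-05  6.33642452e-05 -9.99999998e-01]] 0.09195452855312922
```

View pics/top0.png

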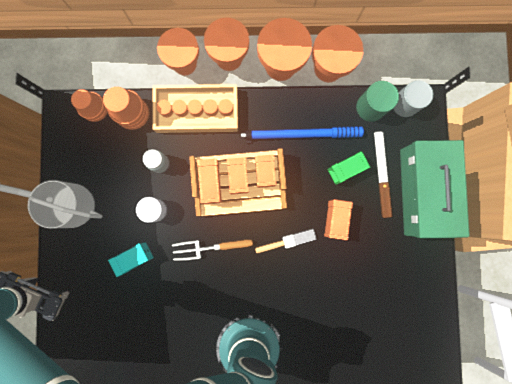

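View pics/side0.png

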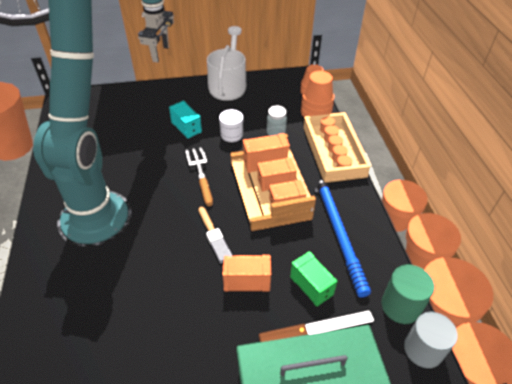

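The row shows in the top picture: big pot at left (208,183), mid (237,178), small (265,175), spare (339,220), green decoy (349,167). So the spare goes between big and mid, at the left. Next I take wrist close-ups.

```bash
cat > h.py <<'E'
from station import *
import cv2, numpy as np
def down(yaw):
    "tool down, tool y (closing line) at yaw from world x"
    y=np.array([np.cos(yaw),np.sin(yaw),0]); z=np.array([0,0,-1.]); return np.c_[np.cross(y,z),y,z]
def best(pos,yaw):
    "the half-turn choice needing least wrist turning"
    q0=env.sense()["joint_positions"]; c=[]
    for k in (0,np.pi):
        q=solver.inverse_kinematics(pos,down(yaw+k))
        if q is not None: c.append((np.abs(np.array(q)-q0).max(),k))
    return down(yaw+min(c)[1])
def cloud(name,save=None):
    s=env.sense(); p,d=viewer.read_camera(name); i=viewer.camera_info(name); K=i["intrinsics"]
    if "eye" in i: R,e=np.array(i["rotation"]),np.array(i["eye"])
    else:
        T=np.array(i["T_tool_cam"]); Rt=np.array(s["tcp_rot"]); R=Rt@T[:3,:3]; e=Rt@T[:3,3]+s["ee_pos"]
    v,u=np.mgrid[:384,:512]; x=(u-K[0][2])/K[0][0]*d; y=(v-K[1][2])/K[1][1]*d
    P=np.stack([x,-y,-d],-1)@R.T+e; P[d==0]=np.nan
    if save: cv2.imwrite(f"pics/{save}.png",cv2.cvtColor(p,cv2.COLOR_RGB2BGR)); np.savez(save+".npz",p=p,P=P)
    return p,P
def tops(P,zlo,zhi,box,minpts=150):
    "min-area rectangles of surfaces in a height band: centre, size, yaw, z"
    m=(P[...,2]>zlo)&(P[...,2]<zhi)&(P[...,0]>box[0])&(P[...,0]<box[1])&(P[...,1]>box[2])&(P[...,1]<box[3])
    n,l,st,_=cv2.connectedComponentsWithStats(cv2.erode(m.astype(np.uint8),np.ones((3,3))),connectivity=4); o=[]
    for k in range(1,n):
        if st[k,4]>minpts:
            q=P[l==k]; (cx,cy),(w,h),a=cv2.minAreaRect((q[:,:2]*1000).astype(np.float32))
            if w<h: w,h,a=h,w,a+90
            o.append((np.round([cx,cy],1).tolist(),round(w,1),round(h,1),round((a+90)%180-90,1),round(np.median(q[:,2])*1000,1)))
    return o
E
python3 - <<'E'
from h import *
i=viewer.camera_info("wrist"); print(np.round(i["T_tool_cam"],3).tolist(),np.round(i["intrinsics"],1).tolist())
p=np.array([.27,.5,.36]); env.reach(p,best(p,0))
p=np.array([.58,.03,.42]); env.reach(p,best(p,.07)); effector.grasp()
_,P=cloud("wrist","w1"); print(env.sense()["t"],np.round(env.sense()["joint_positions"],2))
for n,a,b in (("big",.12,.14),("mid",.097,.117),("small",.086,.106)): print(n,tops(P,a,b,(.4,.8,-.2,.25)))
print("shelf z",np.nanmedian(P[...,2][P[...,2]<.02]))
p=np.array([.50,-.25,.42]); env.reach(p,best(p,.07))
_,P=cloud("wrist","w2"); print("spare",tops(P,.078,.098,(.38,.6,-.45,-.2)))
for n in("spare_pot","mid_pot"): print([(r["score"],np.round(r["at"],3)) for r in tip_of("wrist",n)])
cv2.imwrite("pics/w12.png",np.hstack([cv2.resize(cv2.imread(f"pics/w{k}.png"),(400,300)) for k in(1,2)]))
E
```

```text
[[0.001, 0.968, 0.252, 0.07], [1.0, -0.001, -0.001, 0.001], [-0.001, 0.252, -0.968, -0.202], [0.0, 0.0, 0.0, 1.0]] [[306.7, 0.0, 256.9], [0.0, 306.7, 192.8], [0.0, 0.0, 1.0]]
5.3083 [-0.76  0.24  0.83  1.47 -0.18  1.51  0.13]
big [([590.7, 126.5], 141.9, 60.2, 4.3, np.float64(128.4))]
mid [([609.4, 181.0], 134.9, 12.2, 4.2, np.float64(99.8)), ([610.8, 30.8], 114.2, 59.5, 4.1, np.float64(105.5)), ([672.6, -117.3], 51.6, 13.1, 5.2, np.float64(99.6))]
small [([609.3, 180.8], 135.2, 13.2, 4.6, np.float64(99.7)), ([626.4, -64.0], 102.5, 60.9, 3.3, np.float64(94.4)), ([671.6, -116.7], 53.5, 14.6, 4.7, np.float64(99.3))]
shelf z -0.0006216137143435496
spare [([452.7, -318.1], 125.2, 61.6, -9.2, np.float64(86.4))]
[(0.66, array([ 0.513, -0.326, -0.   ]))]
[(0.73, array([ 0.608, -0.31 , -0.001]))]
```

View pics/w12.png

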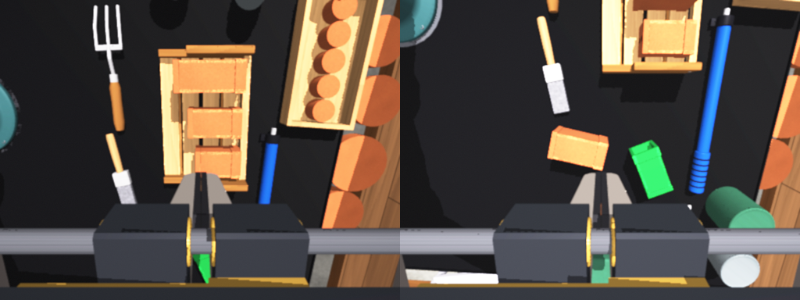

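Everything agrees with the rack dimensions: rack origin is at about (591, 27) mm with yaw 4.3°, and both gaps are about 32–33 mm. I'll push the neighbours apart with the shut fingers turned so their narrow side lies along the row.

```bash
cat >> h.py <<'E'
A=np.radians(4.3); O=np.array([.591,.027]); EX=np.array([np.cos(A),np.sin(A)]); EY=np.array([-EX[1],EX[0]])
def W(x,y,z): "rack mm -> world m"; return np.r_[O+(x*EX+y*EY)/1000,z/1000]
def toR(c): "world mm -> rack mm"; d=np.array(c)-O*1000; return np.round([d@EX,d@EY],1)
def F(): return np.round(env.sense()["wrist_force"],1)
def row(save):
    _,P=cloud("wrist",save)
    for n,a,b in (("big",.12,.14),("spare",.112,.12),("mid",.1025,.111),("small",.0885,.0975)):
        for r in tops(P,a,b,(.4,.8,-.09,.165),300): print(n,toR(r[0]),r[1:3],"yaw",round(r[3]-4.3,1),"z",r[4])
E
python3 - <<'E'
from h import *
p=W(2,50.5,160); R=best(p,A); p[2]=.3; env.reach(p,R)
env.movel(W(2,50.5,145),rate=.2)
env.movel(W(2,50.5,90),rate=.06); print(F())
env.movel(W(2,50.5,56),rate=.06); print(F())
env.movel(W(2,68,56),rate=.03); print("big",F(),toR(np.array(env.sense()["ee_pos"])[:2]*1000))
env.movel(W(15,50,56),rate=.08); print(F())
env.movel(W(15,15,56),rate=.03); print("mid",F(),toR(np.array(env.sense()["ee_pos"])[:2]*1000))
env.movel(W(15,35,56),rate=.08)
env.movel(W(15,35,150),rate=.15)
p=np.array([.58,.03,.42]); env.reach(p,best(p,A)); row("w3"); print(env.sense()["t"])
E
```

```text
[0.6 0.6 0.8]
[-1.3 -0.1 -0.8]
big [ 1.3 -6.3  3.5] [ 2.8 65.3]
[-0.5  0.2 -0.4]
mid [-0.   5.8  2.7] [15.1 15.4]
big [  7.7 107.5] (141.6, 59.5) yaw -0.1 z 128.5
mid [ 20.2 -24.5] (114.0, 59.3) yaw 0.2 z 105.4
small [ 29.  -91.8] (101.0, 57.3) yaw -0.2 z 94.4
15.3917
```

Slot is about 69 mm now, which is a little tight. I'll trim it by a few mm, mostly on the big pot's side, watching the force.

Run:
```python
from h import *
p=W(2,42,300); env.reach(p,best(p,A))
env.movel(W(2,42,145),rate=.25); env.movel(W(2,42,56),rate=.12); env.movel(W(2,62,56),rate=.1)
for y in np.arange(65,70.1,1):
    env.movel(W(2,y,56),rate=.03); env.pause(.1); e=toR(np.array(env.sense()["ee_pos"])[:2]*1000)[1]; print(y,e,F())
    if e>=67.5 or abs(F()[1])>14: break
env.movel(W(15,22,56),rate=.1); env.movel(W(15,13.7,56),rate=.03); env.pause(.15); print(toR(np.array(env.sense()["ee_pos"])[:2]*1000),F())
env.movel(W(15,35,56),rate=.1)
env.movel(W(15,35,150),rate=.2)
p=np.array([.58,.03,.42]); env.reach(p,best(p,A)); row("w4"); print(env.sense()["t"])
```

```text
65.0 64.3 [ 1.5 -2.4  0.9]
66.0 64.9 [-0.7 -5.2  3.8]
67.0 65.1 [-0.2 -6.6  4.5]
68.0 65.2 [-1.2 -8.3  4.7]
69.0 66.8 [-0.7 -7.3  3.7]
70.0 67.7 [ 0.1 -6.2  5.1]
[15.  14.8] [-0.4  3.5  2.4]
big [  7.8 110.7] (141.7, 59.4) yaw 0.1 z 128.5
mid [ 20.4 -24.4] (114.1, 59.3) yaw 0.1 z 105.5
small [ 29.3 -91.8] (101.6, 57.2) yaw -0.2 z 94.5
23.3917
```

The place measures about 71–72 mm (4 mm to spare each side), with its centre at y≈42 and the pots square. Next I fetch the spare pot.

```bash
python3 - <<'E'
from h import *
p=np.array([.4468,-.3171,.2]); yw=np.radians(80.8)
R=best(p,yw); effector.release(); env.reach(p,R)
env.movel(np.r_[p[:2],.041],rate=.15); print(F()); effector.grasp(35); s=env.sense(); print(s["gripper_width"],s["grasp_force"],s["ee_pos"])
env.movel(np.r_[p[:2],.06],rate=.06); env.movel(np.r_[p[:2],.235],rate=.2); print(F(),env.sense()["gripper_width"])
q=W(-75,42.3,235); R2=best(q,A+np.pi/2); env.reach(q,R2); env.pause(.2)
s=env.sense(); print("err mm",(np.array(s["ee_pos"])-q)*1000,toR(np.array(s["ee_pos"])[:2]*1000),s["t"])
_,P=cloud("wrist","w5")
p1,P1=cloud("side","s5")
print(np.round(F(),1))
E
python3 -c "
import cv2,numpy as np
a=cv2.imread('pics/w5.png');b=cv2.imread('pics/s5.png')
cv2.imwrite('pics/v5.png',np.hstack([cv2.resize(a,(400,300)),cv2.resize(b[60:260,180:400],(400,364))[:300]]))"
```

```text
[0.3 0.8 0.7]
0.0633269276602463 35.00564128160477 [ 0.4469124  -0.31925024  0.04181349]
[ 0.1 -0.5 -6. ] 0.06347446784215484
err mm [ 0.14525072 -1.27298599  0.08398966] [-75.  41.] 31.2333
[-0.1  0.4 -4.1]
```

View pics/v5.png

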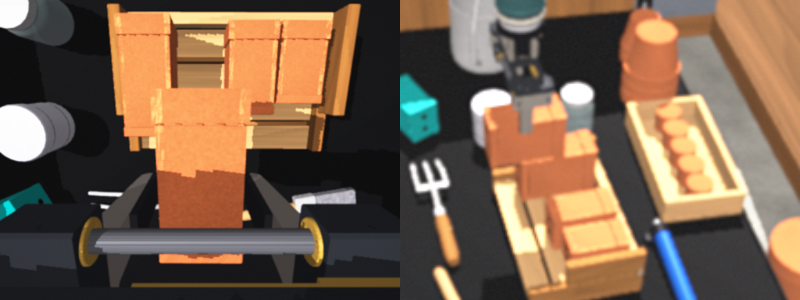

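The wrist view (left) shows the held pot square, in front of the open place. I'll measure the pot against the slot in this same picture, then lower.

Run:
```python
from h import *
P=np.load("w5.npz")["P"]
for n,a,b in(("held",.262,.30),("big",.12,.14),("mid",.1025,.111),("small",.0885,.0975)):
    for r in tops(P,a,b,(.4,.8,-.09,.165),300): print(n,toR(r[0]),r[1:3],"yaw",round(r[3]-4.3,1),"z",r[4])
# raw row extents of edges at rack x 20..60
X=(P[...,:2]-O)@np.c_[EX,EY]*1000; z=P[...,2]*1000
for n,a,b,x0,x1 in(("held",262,300,-40,-10),("big",118,140,20,60),("mid",99,112,20,60)):
    m=(z>a)&(z<b)&(X[...,0]>x0)&(X[...,0]<x1)&(X[...,1]<140); print(n,np.round(np.percentile(X[m][:,1],[.5,2,98,99.5]),1))
```

```text
held [-53.8  41.8] (99.4, 89.2) yaw 0.0 z 280.1
held [-128.8   42.1] (62.1, 8.3) yaw -89.5 z 281.3
big [  8.6 108.6] (145.9, 57.0) yaw -4.0 z 128.5
mid [ 20.9 -25.2] (115.6, 62.5) yaw 0.1 z 105.5
small [ 29.8 -92.5] (103.6, 59.4) yaw -0.4 z 94.5
held [10.7 12.1 72.2 73.5]
big [ 79.9  80.  138.8 139.8]
mid [-157.4 -155.8    6.6   80.1]
```

Held pot is centred at 42.1 against a slot of about 6.8–79, centre 43. I'll shift 1 mm, lower and release, then push it back with the shut fingers at its base.

Run:
```python
from h import *
y=43.3
env.movel(W(-75,y,150),rate=.2); env.movel(W(-75,y,135),rate=.06); print(F(),toR(np.array(env.sense()["ee_pos"])[:2]*1000))
f0=F()
for z in(115,95,80,76,74,73,72,71):
    env.movel(W(-75,y,z),rate=.06); print(z,F())
    if np.abs((F()-f0)[:2]).max()>10 or F()[2]-f0[2]>4: break
env.pause(.1); print(env.sense()["ee_pos"][2],toR(np.array(env.sense()["ee_pos"])[:2]*1000),F(),env.sense()["t"])
```

```text
[ 0.3  0.2 -5.3] [-75.1  43.4]
115 [ 0.4 -0.7 -4. ]
95 [ 0.   0.4 -4.7]
80 [-1.6  0.1 -7.4]
76 [-1.1  0.2 -6. ]
74 [-1.  -0.2 -4.7]
73 [-0.6  0.3 -5.3]
72 [-0.7 -0.3 -4.5]
71 [-5.3 -1.7  5.6]
0.0716661679549386 [-75.   43.2] [-4.5 -1.2  4.9] 35.025
```

Run:
```python
from h import *
y=43; ee=lambda: toR(np.array(env.sense()["ee_pos"])[:2]*1000)
effector.release(); env.movel(W(-75,43.3,190),rate=.2); effector.grasp()
env.movel(W(-162,y,190),rate=.25); env.movel(W(-162,y,58),rate=.2); print(F(),ee())
env.movel(W(-150,y,58),rate=.06)
x=-150; f=0
while x<-64:
    x+=12; env.movel(W(min(x,-64),y,58),rate=.05); print(x,ee(),F())
    if np.linalg.norm(F()[:2])>15: break
for x in np.arange(-62,-48,1.5):
    env.movel(W(x,y,58),rate=.03); env.pause(.05); print(x,ee(),F())
    if F()[:2]@EX<-11: break
print(env.sense()["t"])
```

```text
[0.6 0.1 0.3] [-161.    42.2]
-138 [-137.5   43. ] [-1.   0.6  0.1]
-126 [-125.5   42.8] [ 0.9 -0.1 -0.8]
-114 [-113.6   42.9] [ 0.5  0.9 -0.6]
-102 [-101.7   42.9] [ 0.3 -0.7 -0.7]
-90 [-89.5  42.9] [-1.1  0.2  0.5]
-78 [-77.6  43. ] [-0.2 -0.7 -0. ]
-66 [-65.6  43. ] [-0.5  0.6 -0.5]
-54 [-65.3  43. ] [-5.3 -0.3  4.6]
-62.0 [-62.8  43. ] [-4.9 -0.4  2.4]
-60.5 [-60.5  43. ] [-3.2 -0.2 -1.7]
-59.0 [-58.7  43. ] [-1.5 -0.3 -1.8]
-57.5 [-57.2  43.1] [-2.2  0.3 -1.1]
-56.0 [-56.   42.9] [-3.1  0.2 -1. ]
-54.5 [-56.  43.] [-7.7  0.2  4.2]
-53.0 [-56.1  43. ] [-11.   -0.6   9.7]
44.5833
```

Stop at x=−56 with a rising force matches the mouth on the rail, but there was almost no force over most of the slide. I'll look.

Run:
```python
from h import *
env.movel(W(-70,43,58),rate=.1); env.movel(W(-72,43,190),rate=.25)
p=np.array([.56,.04,.42]); env.reach(p,best(p,A)); row("w6")
cloud("side","s6"); print(env.sense()["t"])
for n in("spare_pot","big_pot"): print([(r["score"],toR(np.array(r["at"])[:2]*1000),r["at"][2]) for r in tip_of("side",n)])
a=cv2.imread('pics/w6.png');b=cv2.imread('pics/s6.png')
cv2.imwrite('pics/v6.png',np.hstack([cv2.resize(a,(400,300)),cv2.resize(b[60:260,180:400],(400,364))[:300]]))
```

```text
big [  8.2 110.6] (141.3, 60.0) yaw -0.5 z 128.5
spare [19.8 44.3] (125.8, 59.6) yaw -0.7 z 116.4
mid [ 20.1 -24.3] (114.3, 60.2) yaw 0.0 z 105.4
small [ 29. -91.] (101.4, 55.8) yaw -1.2 z 94.4
46.9417
[(0.9, array([84. , 44.8]), 0.0334)]
[(0.71, array([ 75.7, 110.9]), 0.031)]
```

View pics/v6.png

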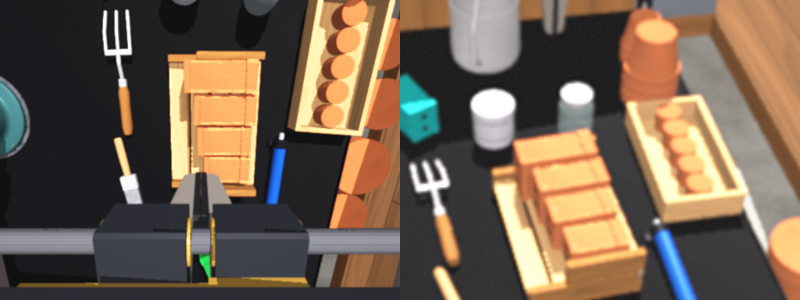

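The picture shows four pots upright and square in order of size. The spare's mouth is at x≈84.8, against the rail at 85, with clear gaps on both sides and the bystanders in place.

```bash
python3 -c "
from station import *
print(workorder.finish_job())"
```

```text
the job is handed in; nothing more can be done
None
```

The spare pot is between the biggest and middle pots with its mouth against the back rail; I opened the place to about 71–72 mm (pot 64 mm) first, all four pots stand square and in order, and the job was handed in at about 47 s of the 72 s allowed.

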